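# Seat the keyed drive shaft in the pulley hub

## Task

Take the keyed steel shaft out of its wooden stand and push it nose down into the bore of the grey drive unit's pulley hub, turning it until its key slips into the keyway, then keep pushing until its flange is down flush on the hub. A spring ejector in the bore pushes the shaft out again, so finish while still gripping the shaft by its square head and holding it fully home, ready for the retaining clip: do not let go. Leave the pigment jar, the tape roll and the spring clamp where they are.

Things in the scene. Friction and masses are not known exactly. Their poses are not given: they have to be found in the camera images.
- shaft_head (a point): Grip point of the loose steel shaft (0.2 to 0.4 kg, 96 mm long), which stands upright, nose down, in the wooden stand. On the shaft's axis in its square head, 77 mm above the nose end, 19 mm below the top. z points up the shaft, x from the axis towards the key. The head is 24 x 24 mm, 44 mm tall, its flats square to x and y; below it is the flange.
- shaft: The same shaft; origin at the centre of its nose end, axes as shaft_head. Heights from the nose end: round shaft 26 mm in diameter, first 6 mm tapered from 20 mm so that it centres itself; key from 15 to 46 mm, 7 mm wide, standing out to 18 mm from the axis on the +x side; flange 46 to 52 mm, 48 mm in diameter; head 52 to 96 mm.
- pointer_tip (a point): End of the 8 mm wide pointer on the shaft's flange, 34 mm from the axis, directly over the key and on its side: it shows from above which way the key faces. 28 mm lower than shaft_head.
- hub_mouth (a point): Centre of the bore's mouth in the flat face (60 mm in diameter) of the hub, 75 mm above the bench. z up, x towards the keyway. Bore vertical, twelve-sided, 28.4 mm across. The hub does not turn. Key not lined up: it rests on the face with shaft_head 62 mm above this point; within about 4 degrees it slips in. Fully home: flange on the face, shaft_head 31 mm above this point.
- keyway (a point): Middle of the keyway's open top end in the hub face, 17.5 mm from the bore's axis: a notch 9.5 mm wide in the side of the bore, reaching 21 mm from the axis and running all the way down. The hub stands on a grey drive unit fixed to the bench: base plate 110 x 110 mm, belt pulley 98 mm in diameter, its top 61 mm above the bench.
- ejector (a joint): Brass spring ejector at the bottom of the bore: 0 when up (its top 34 mm below the mouth), grows as it is pushed down (m), 0.012 with the shaft fully home. It pushes up with 4 N at 0 and 10 N at 0.012, enough to lift the shaft if it is let go.
- stand: Fixed wooden stand, 90 x 90 x 40 mm, origin at the centre of its underside, z up. The shaft's nose stands 14 mm deep in a round 28 mm hole at its centre; lift it straight up by more than 20 mm to free it. The stand and the drive unit may each be on the left or on the right.
- jar: Bystander: dark pigment jar with a black lid, 49 mm in diameter, 71 mm tall; origin at the centre of its underside. Leave alone.
- roll: Bystander: white tape roll lying flat, 110 mm in diameter, 34 mm tall; origin at the centre of its underside. Leave alone.
- clamp: Bystander: black spring clamp with yellow handles, 70 x 120 x 24 mm; origin at the centre of its underside. Leave alone.
There are look-alikes about, which are no part of the job. Leave any red look-alike of the shaft alone.

How it is judged:
By the outcome, as a careful person would: the job done as asked, in the order asked, and still so for the second after the job is handed in, while the arm keeps its last pose, push and grip.
It also fails if it takes over 42 s, if anything falls off the work surface, if the arm or the gripper's body presses on something with over 40 N, if the wrist force passes 120 N, or if a joint passes its speed limit or range.

## Robot

A 6-joint arm with a two-finger parallel gripper is mounted at the origin on a cart in front of the work surface, level with it; the furniture and walls round the work are solid. World frame = base frame: x ahead of the robot, y to its left, z up, the work surface at z = 0. Lengths are in mm, angles in rad, forces in N, time in s.
With the tool pointing down it reaches from about 225 to 875 mm from the base axis. Payload 3.4 kg.
Tool frame: the origin (TCP) lies midway between the tips of the shut fingers; the grasp point (between the pads) lies 19 mm behind it; z points along the fingers, y is the line along which they close (so a half turn about z gives the same grasp; the last joint's range is limited). The gripper opens to 85 mm and grips with 20 to 120 N. Pads are 22 mm wide; open, the fingers measure 114 mm over their backs; the gripper's body (76 mm by 85 mm) begins 54 mm behind the grasp point. The pads swing forward as they close: fully open they stand 13 mm farther back than shut.
Start: joints at [-1.223, 0.276, 1.505, -0, 1.361, -0.121], TCP at [259.799, -512.998, 231.328] pointing down, gripper open.
Joint ranges: [-2.89, 2.89], [-0.75, 2.08], [0.22, 2.7], [-1.18, 4.32], [0.11, 2.71], [-2.7, 2.7]. Speed limits (rad/s): [2.57, 2.57, 3.14, 3.14, 3.14, 3.14].

## Interface

Orientations are given as a unit quaternion [x, y, z, w].
In Python, from station import observe, snapshot, get_calibration, hand_in, look_for, trace gives the robot as it stands.
- The arm moves only by the tool step_arm, never from a script. Its argument "deltas" is a list of rows, each a list of 3 entries, a list of its own where there are three numbers: the shift along the tool's x, y, z as a fraction of full scale, then the turn, a rotation vector about the tool's x, y, z as a fraction of full scale, then the closure, from 0 (fully open) to 1 (shut). A call has 1 to 20 rows; each row shifts and turns the commanded pose from where the row before left it, along the tool's axes as they then stand; what a row does not reach is not made up. Full scale, the value 1, is 0.25 m for a shift and 180 degrees for a turn. A row lasts 1/12 s, in which the tool goes at most 41.7 mm and 7.16 degrees, less where a joint would pass 70% of its speed; a pose out of reach is approached as far as the arm can. A call with a number of a shift or a turn outside -1 to 1 is refused whole. A call with a gripper value outside its range is refused whole. The fingers move at their own pace and stop on an object; "newtons" is the grip in N (left out, the last holds). Time passes only in rows, so rows that do not move let the fingers close. It gives the time, the measured TCP pose, the force, the opening and the grip force at its end, in the units of the state.
- observe(): the state, without advancing time (a new reading comes with each control period).
- snapshot(name): name is "scene" or "top" or "wrist"; returns the picture (400x640x3 uint8, blue, green, red); there is no depth.
- get_calibration(name): a dict with "fx", "fy", "cx", "cy" (pixels), "extrinsics" (4x4, takes a point from world to camera coordinates). Camera axes: x right, y down, z forward; pixel columns grow to the right and rows downward; lengths in mm; the calibration is good to about 2 mm. A picture is of the moment at which its call begins: read the wrist's pose just before it. get_calibration takes no time and is no camera call; for the wrist camera it gives the pose at the moment of the call.
- hand_in(): hands the job in; it is judged then, once.
Trained networks look in the newest picture that a camera, given by its name, has taken for a name from the list of things; names that differ only in an ending like _2 or _b are one class to them, and where a whole thing is asked for, a point or a joint stands for the part that bears it (a point fixed in the world has none). Each returns a list of dicts, best first, with "p" (0 to 1); they miss things now and then, are a little off and sometimes report something else, mostly with a low value. They report only what shows in the picture. A call takes as long as a camera call. They do not tell look-alikes from the thing itself.
- look_for(query, camera): "extent" ([left, top, right, bottom] in pixels, round what is visible of it).
- trace(query, camera): "region" (400x640 bool, what is visible of it) and "extent" ([left, top, right, bottom] in pixels, round what is visible of it).
The state is a dict: "time_s": time; "joint_positions": joint angles; "dq": joint speeds; "effort": joint torques, N m; "ee_pos": TCP position; "eef_rot": TCP orientation; "ft_force": force on the tool from outside, world axes, zero at the start; "ft_torque": the same for the moment, N m; "grip_width": finger opening in mm; "grasp_force": force on a finger pad.
Only numpy, scipy, OpenCV 4.12 (cv2) and the standard library are available. Lean on these libraries where they do the work, as an engineer would, in place of code of your own. Each camera call takes 0.05 s, during which the arm holds its last target. There are 200 camera calls.

## Working session

There is one attempt and no reset: what is moved stays moved. The work goes in short steps, Python scripts to look and compute and a tool call to move; the robot and the scene stay as the last step left them, time stands still between calls to the robot, and variables do not carry over. Pictures are saved under pics/ and viewed, at most 10 in all, crops included, and the job is handed in when it is done.

Besides the shell and the picture viewer there is one more tool, called after "Request:" in YAML: its name, and indented under it one key for each argument. step_arm: Moves the arm, as the interface text tells. Shift numbers are shares of 0.25 m and turn numbers shares of 180 degrees, none past 1 either way. Its arguments: {"type":"object","properties":{"deltas":{"type":"array"},"newtons":{"type":"number"}},"required":["deltas"]}

```bash
mkdir -p pics
cat > h.py <<'E'
import numpy as np, cv2
from station import *
def K(c): return np.array([[c['fx'],0,c['cx']],[0,c['fy'],c['cy']],[0,0,1.]])
def ray(c,u,v):
    E=np.array(c['extrinsics']);R=E[:3,:3];t=E[:3,3]
    d=R.T@np.linalg.inv(K(c))@[u,v,1.];return -R.T@t,d/np.linalg.norm(d)
def atz(c,u,v,z):
    o,d=ray(c,u,v);return o+d*(z-o[2])/d[2]
def proj(c,p):
    E=np.array(c['extrinsics']);q=K(c)@(E[:3,:3]@np.array(p,float)+E[:3,3]);return q[:2]/q[2]
def tri(rs):
    A=0;b=0
    for o,d in rs:
        P=np.eye(3)-np.outer(d,d);A=A+P;b=b+P@o
    return np.linalg.solve(A,b)
E
python3 - <<'E'
from h import *
s=observe();print(s['time_s'],s['ee_pos'],s['eef_rot'])
for n in ['scene','top']:
    im=snapshot(n);cv2.imwrite(f'pics/{n}0.png',im)
    for q in ['shaft','hub_mouth','stand','keyway','pointer_tip','ejector','jar','roll','clamp']:
        for r in look_for(q,n)[:4]: print(n,q,np.round(r['extent']),round(r['p'],2))
E
```

```text
0.0 [ 259.61509401 -512.46017941  230.4346996 ] [ 9.72651206e-01  2.32268789e-01 -1.07366929e-04 -9.11324346e-04]
scene shaft [330. 264. 357. 302.] 0.9
scene shaft [284. 296. 315. 335.] 0.89
scene shaft [292. 248. 316. 286.] 0.86
scene shaft [211. 246. 238. 286.] 0.75
scene hub_mouth [336. 147. 393. 194.] 0.84
scene stand [240. 218. 298. 268.] 0.95
scene keyway [341. 149. 394. 195.] 0.85
scene pointer_tip [286. 295. 315. 335.] 0.92
scene pointer_tip [291. 246. 320. 290.] 0.88
scene pointer_tip [210. 248. 236. 285.] 0.78
scene pointer_tip [251. 208. 279. 242.] 0.58
scene jar [350. 225. 377. 267.] 0.81
scene roll [239. 152. 282. 194.] 0.7
top shaft [204. 183. 226. 204.] 0.95
top shaft [263. 269. 290. 287.] 0.8
top shaft [256. 178. 273. 197.] 0.73
top shaft [251. 229. 272. 257.] 0.69
top hub_mouth [374. 166. 433. 218.] 0.78
top stand [244. 167. 291. 215.] 0.64
top keyway [375. 163. 433. 221.] 0.75
top pointer_tip [216. 261. 235. 286.] 0.8
top pointer_tip [264. 269. 292. 288.] 0.76
top pointer_tip [255. 176. 276. 200.] 0.69
top pointer_tip [201. 182. 226. 206.] 0.67
top ejector [303.  93. 347. 137.] 0.47
top jar [309. 248. 334. 269.] 0.68
top roll [304.  94. 346. 140.] 0.95
top clamp [218. 117. 270. 152.] 0.75
top clamp [245. 169. 292. 213.] 0.28
```

View pics/top0.png

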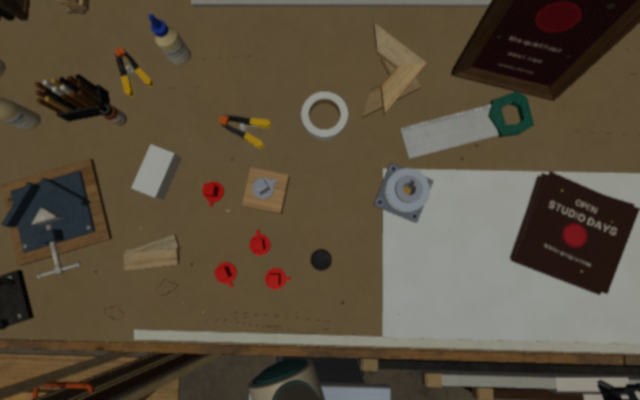

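View pics/scene0.png

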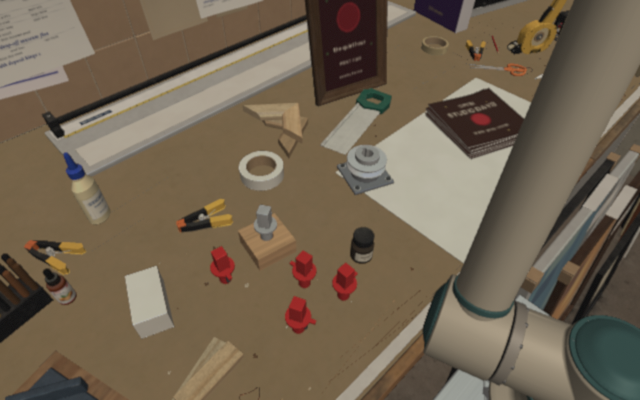

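Top view: the grey steel shaft stands in the wooden stand at (264,187). The red look-alikes are at (212,191), (260,243), (226,272) and (276,278). The drive unit is at (405,192), the jar at (321,259), the roll at (325,115) and the clamp at (245,128). Only the grey one in the wooden stand fits the description. In the scene view it is at about (265,222), with the hub at (366,165). I'll confirm it in a wrist close-up.

Run:
```python
from h import *
from scipy.spatial.transform import Rotation as Ro
T=get_calibration('top');S=get_calibration('scene');W=get_calibration('wrist')
print('shaft',atz(T,264,187,100),tri([ray(T,264,187),ray(S,264,215)]))
print('stand',atz(T,267,190,40)); print('hub',atz(T,409,188,75),tri([ray(T,409,188),ray(S,366,155)]))
for n,p in dict(r1=(212,188),r2=(260,243),r3=(226,272),r4=(276,278),jar=(321,259),roll=(325,115),clamp=(245,128)).items(): print(n,np.round(atz(T,*p,50)))
s=observe();R=Ro.from_quat(s['eef_rot']).as_matrix();print(R.round(3))
E=np.array(W['extrinsics']);c=-E[:3,:3].T@E[:3,3]
print('cam in tool',R.T@(c-s['ee_pos']),(E[:3,:3]@R).round(2),W['fx'],W['cx'],W['cy'])
print(s['joint_positions'])
```

```text
shaft [584.26046912 127.65780975 100.        ] [585.59703151 128.89338029 102.75570018]
stand [585.65283637 128.84856442  40.        ]
hub [ 591.70798957 -187.54434782   75.        ] [ 592.61429773 -188.83937435   68.68620891]
r1 [586. 253.  50.]
r2 [465. 139.  50.]
r3 [399. 212.  50.]
r4 [389. 101.  50.]
jar [433.   2.  50.]
roll [761.  -0.  50.]
clamp [727. 183.  50.]
[[ 0.892  0.452  0.   ]
 [ 0.452 -0.892 -0.   ]
 [-0.     0.    -1.   ]]
cam in tool [  74.8174445    -0.28719174 -142.25636927] [[ 0.    1.   -0.  ]
 [-0.96  0.   -0.29]
 [-0.29  0.    0.96]] 283.8826955777158 319.9999853443911 202.58518580096106
[-1.22298963e+00  2.75902759e-01  1.50484243e+00  2.54208444e-06
  1.36069108e+00 -1.20997434e-01]
```

Request:
step_arm:
  deltas:
    - [[0.148,-0.046,0],[0,0,0],0]
    - [[0.148,-0.046,0],[0,0,0],0]
    - [[0.148,-0.046,0],[0,0,0],0]
    - [[0.148,-0.046,0],[0,0,0],0]
    - [[0.148,-0.046,0],[0,0,0],0]
    - [[0.148,-0.046,0],[0,0,0],0]
    - [[0.148,-0.046,0],[0,0,0],0]
    - [[0.148,-0.046,0],[0,0,0],0]
    - [[0.148,-0.046,0],[0,0,0],0]
    - [[0.148,-0.046,0],[0,0,0],0]
    - [[0.148,-0.046,0],[0,0,0],0]
    - [[0.148,-0.046,0],[0,0,0],0]
    - [[0,0,0],[0,0,0],0]
    - [[0,0,0],[0,0,0],0]

```text
time_s: 2.17
ee_pos: [594.6, -187.6, 230.8]
eef_rot: [0.972, 0.234, -0.0, -0.0]
ft_force: [-0.0, -0.7, -0.3]
grip_width: 85.9
grasp_force: 0.0
```

```bash
cat > grab.py <<'E'
from h import *; import sys,pickle
n=sys.argv[1];s=observe();c=get_calibration('wrist');im=snapshot('wrist')
cv2.imwrite(f'pics/{n}.png',im);pickle.dump((s,c,im),open(n+'.pkl','wb'))
print(s['time_s'],s['ee_pos'],s['joint_positions'][5],s['ft_force'])
for q in sys.argv[2:]:
    for r in look_for(q,'wrist')[:3]: print(q,np.round(r['extent']),round(r['p'],2))
E
python3 grab.py hub1 hub_mouth keyway; python3 -c "
from h import *;cv2.imwrite('pics/hub1c.png',cv2.resize(cv2.imread('pics/hub1.png')[80:330,180:500],None,fx=2.3,fy=2.3,interpolation=2))"
```

```text
2.1667 [ 594.64177852 -187.59875949  230.8321638 ] 0.6812764281520465 [-0.01401014 -0.69727838 -0.25313324]
hub_mouth [261. 119. 374. 231.] 0.82
hub_mouth [311. 178. 328. 189.] 0.56
```

View pics/hub1c.png

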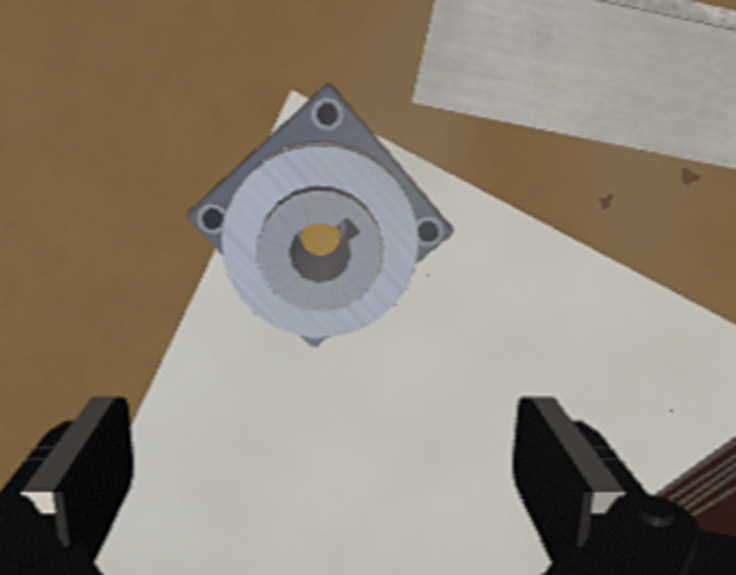

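Crop of hub1: the hub face centre is at about pixel (319,189). The keyway notch opens to the upper right at about (332,180), and nothing is in the way. Next is a second view from a shifted pose.

Request:
step_arm:
  deltas:
    - [[0,-0.13,0.06],[0,0,0],0]
    - [[0,-0.13,0.06],[0,0,0],0]
    - [[0,0,0],[0,0,0],0]
    - [[0,0,0],[0,0,0],0]

```text
time_s: 2.65
ee_pos: [561.6, -131.1, 200.6]
eef_rot: [0.973, 0.232, -0.001, -0.001]
ft_force: [1.2, -0.7, 0.2]
grip_width: 85.8
grasp_force: 0.0
```

```bash
python3 grab.py hub2 hub_mouth keyway
cat > hubfit.py <<'E'
from h import *; import pickle
from scipy.optimize import least_squares
# edge-based: search radial strongest gradient for face rim of radius r at height z, given centre guess
D=[pickle.load(open(f'hub{i}.pkl','rb')) for i in (1,2)]
def polar(c,im,p,rs,ths):
    pts=np.array([[proj(c,[p[0]+r*np.cos(t),p[1]+r*np.sin(t),p[2]]) for r in rs] for t in ths],np.float32)
    return cv2.remap(cv2.GaussianBlur(cv2.cvtColor(im,6),(3,3),0),pts[...,0],pts[...,1],cv2.INTER_LINEAR).astype(float)
# maximise mean radial gradient at r=30 (rim dark drop) and r=14.2 over both views
ths=np.radians(np.arange(0,360,4))
def score(p,R0):
    s=0
    for _,c,im in D:
        a=polar(c,im,p,[R0-1.2,R0+1.2],ths);s+=np.median(np.abs(a[:,1]-a[:,0]))+np.mean(np.abs(a[:,1]-a[:,0]))
    return s
best=[]
c1=atz(D[0][1],319.1,188.7,75)
print('guess',c1)
p=c1.copy()
for step in (3,1.5,.7,.4):
    cand=[(score(p+np.array([i,j,k])*step,30)+score(p+np.array([i,j,k])*step,14.2),i,j,k) for i in range(-2,3) for j in range(-2,3) for k in range(-2,3)]
    b=max(cand);p=p+np.array(b[1:])*step
print('centre',p,b[0])
for v,(_,c,im) in enumerate(D):
    T=np.radians(np.arange(0,360,2));a=polar(c,im,p,[16,17,18,19],T).mean(1)
    lo=a<(a.min()+np.median(a))/2
    z=np.exp(1j*T[lo]).sum();print('view',v,'keyway deg',np.degrees(np.angle(z)),np.degrees(T[lo]),a.min(),np.median(a))
    o=im.copy()
    for r in(30,14.2):
        for t in ths: cv2.circle(o,tuple(int(round(x)) for x in proj(c,p+r*np.array([np.cos(t),np.sin(t),0]))),0,(0,0,255),-1)
    k=np.angle(z)
    for r in (14.2,17.5,21): cv2.circle(o,tuple(int(round(x)) for x in proj(c,p+r*np.array([np.cos(k),np.sin(k),0]))),0,(0,255,0),-1)
    u=proj(c,p).astype(int);cv2.imwrite(f'pics/o{v}.png',cv2.resize(o[u[1]-40:u[1]+40,u[0]-40:u[0]+40],(400,400),interpolation=0))
cv2.imwrite('pics/o.png',np.hstack([cv2.imread('pics/o0.png'),cv2.imread('pics/o1.png')]))
E
python3 hubfit.py
```

```text
2.65 [ 561.57842084 -131.0675245   200.62446232] 0.7529223646496919 [ 1.19194959 -0.73588661  0.21046587]
hub_mouth [311. 114. 432. 235.] 0.92
keyway [312. 111. 433. 236.] 0.58
guess [ 593.13559199 -187.11610232   75.        ]
centre [ 591.63559199 -187.41610232   74.4       ] 256.59999999999997
view 0 keyway deg -21.000000000000007 [326. 328. 330. 332. 334. 336. 338. 340. 342. 344. 346. 348. 350. 352.] 82.75 142.25
view 1 keyway deg -21.000000000000007 [324. 326. 328. 330. 332. 334. 336. 338. 340. 342. 344. 346. 348. 350.
 352. 354.] 58.5 144.25
```

View pics/o.png

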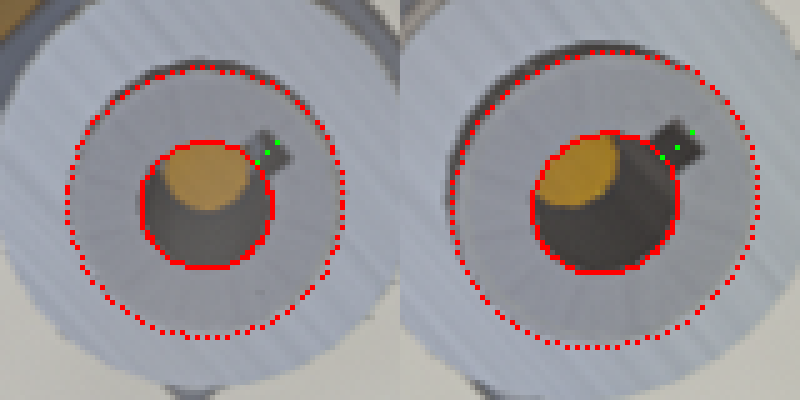

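The overlay fits: the face and bore circles (red) lie on their rims in both views, and the keyway mark (green) is in the notch. The hub is at (591.6,-187.4,74.4) with the keyway at -21°. Now to the shaft.

Request:
step_arm:
  deltas:
    - [[0.079,-0.126,-0.017],[0,0,0],0]
    - [[0.079,-0.126,-0.017],[0,0,0],0]
    - [[0.079,-0.126,-0.017],[0,0,0],0]
    - [[0.079,-0.126,-0.017],[0,0,0],0]
    - [[0.079,-0.126,-0.017],[0,0,0],0]
    - [[0.079,-0.126,-0.017],[0,0,0],0]
    - [[0.079,-0.126,-0.017],[0,0,0],0]
    - [[0,0,0],[0,0,0],0]
    - [[0,0,0],[0,0,0],0]

```text
time_s: 3.55
ee_pos: [589.3, 128.8, 231.8]
eef_rot: [0.972, 0.233, 0.001, 0.0]
ft_force: [0.3, -0.2, 0.5]
grip_width: 85.5
grasp_force: 0.0
```

```bash
python3 grab.py sh1 shaft_head pointer_tip shaft stand; python3 -c "
from h import *;cv2.imwrite('pics/sh1c.png',cv2.resize(cv2.imread('pics/sh1.png')[60:320,200:460],None,fx=2.3,fy=2.3,interpolation=2))"
```

```text
3.55 [589.2710259  128.80579083 231.82365501] 1.2000438618394373 [ 0.32665184 -0.19732028  0.539774  ]
shaft_head [167. 254. 217. 294.] 0.57
shaft_head [192. 120. 244. 168.] 0.56
shaft_head [247. 235. 284. 296.] 0.55
pointer_tip [247. 236. 286. 298.] 0.83
pointer_tip [169. 258. 212. 296.] 0.74
pointer_tip [296. 165. 344. 212.] 0.73
shaft [251. 296. 294. 351.] 0.89
shaft [188. 123. 242. 169.] 0.83
shaft [250. 242. 287. 298.] 0.75
stand [263. 127. 368. 228.] 0.88
stand [296. 168. 348. 212.] 0.27
```

View pics/sh1c.png

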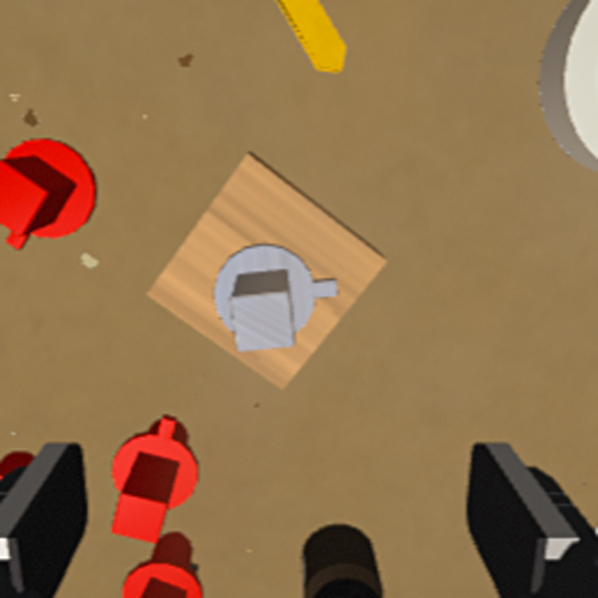

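Request:
step_arm:
  deltas:
    - [[0,0.1,0.0],[0,0,0],0]
    - [[0,0.1,0.0],[0,0,0],0]
    - [[0,0,0],[0,0,0],0]
    - [[0,0,0],[0,0,0],0]

```text
time_s: 4.13
ee_pos: [610.8, 81.0, 230.8]
eef_rot: [0.973, 0.23, -0.0, -0.0]
ft_force: [-0.2, -0.1, 0.1]
grip_width: 85.5
grasp_force: 0.0
```

```bash
python3 grab.py sh2 shaft_head pointer_tip shaft stand; python3 -c "
from h import *;cv2.imwrite('pics/sh2c.png',cv2.resize(cv2.imread('pics/sh2.png')[60:320,140:400],None,fx=2.3,fy=2.3,interpolation=2))"
```

```text
4.1333 [610.82579101  81.00858569 230.78355779] 1.124932324346792 [-0.20857104 -0.13108079  0.11417016]
shaft_head [206. 235. 245. 280.] 0.92
shaft_head [223. 289. 257. 341.] 0.91
shaft_head [247. 165. 303. 213.] 0.77
pointer_tip [246. 165. 298. 210.] 0.87
pointer_tip [208. 238. 247. 277.] 0.86
pointer_tip [125. 257. 182. 309.] 0.85
shaft [120. 258. 178. 312.] 0.97
shaft [242. 163. 299. 214.] 0.89
shaft [223. 293. 254. 339.] 0.77
stand [221. 127. 323. 225.] 0.77
```

View pics/sh2c.png

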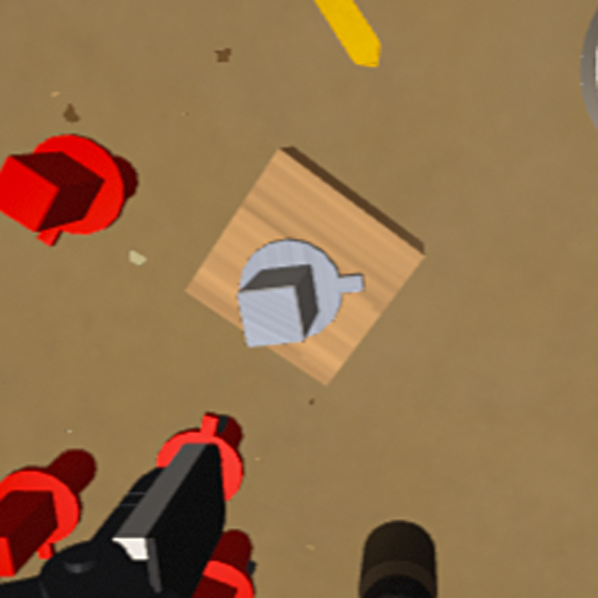

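Both views show the grey shaft in the wooden stand, with its head top at about pixel (315,200) in view 1 and (258,197) in view 2. Its pointer goes image-right. It is the only steel one, so this is the one; the others are red.

Run:
```python
from h import *; import pickle
D=[pickle.load(open(f'sh{i}.pkl','rb')) for i in (1,2)]
A=[[(231,299),(290,293),(295,345),(238,351),(337,288.5)],[(238,292),(295,286),(305,339),(250,347),(362.5,282.5)]]
off=[(200,60),(140,60)]
px=[[((u+.5)/2.3-.5+o[0],(v+.5)/2.3-.5+o[1]) for u,v in a] for a,o in zip(A,off)]
P=np.array([tri([ray(D[k][1],*px[k][i]) for k in (0,1)]) for i in range(5)])
print(P.round(1)); c=P[:4].mean(0);print('top centre',c)
for k in (0,1): # per view at fixed heights
    Q=np.array([atz(D[k][1],*px[k][i],122) for i in range(4)]);t=atz(D[k][1],*px[k][4],78)
    cc=Q.mean(0);e=[np.degrees(np.arctan2(*(Q[b]-Q[a])[1::-1])) for a,b in ((0,1),(3,2),(0,3),(1,2))]
    print('view',k,cc.round(1),np.linalg.norm(np.diff(Q,axis=0),axis=1).round(1),'edges',np.round(e,1),'ptr',t.round(1),np.degrees(np.arctan2(t[1]-cc[1],t[0]-cc[0])),np.linalg.norm((t-cc)[:2]))
```

```text
[[589.6 149.5 119.3]
 [603.2 130.  123. ]
 [584.  117.7 120.3]
 [569.5 136.8 116.4]
 [605.6 105.5  78.3]]
top centre [586.57716183 133.48731014 119.73420344]
view 0 [587.1 133.6 122. ] [23.6 21.9 23.4] edges [ -57.   -56.7 -146.7 -147.3] ptr [605.4 105.4  78. ] -57.114734879827495 33.66008616525138
view 1 [587.7 133.4 122. ] [22.8 22.2 22.7] edges [ -57.2  -54.7 -145.8 -145.9] ptr [605.7 105.6  78. ] -57.01085896331029 33.1245790692782
```

Request:
step_arm:
  deltas:
    - [[0.006,-0.115,0],[0,0,0],0]
    - [[0.006,-0.115,0],[0,0,0],0]
    - [[0,0,0.09],[0,0,-0.034],0]
    - [[0,0,0.09],[0,0,0],0]
    - [[0,0,0.09],[0,0,0],0]
    - [[0,0,0.09],[0,0,0],0]
    - [[0,0,0],[0,0,0],0]
    - [[0,0,0],[0,0,0],0]

```text
time_s: 5.05
ee_pos: [586.2, 136.4, 140.3]
eef_rot: [0.959, 0.284, -0.001, -0.0]
ft_force: [0.3, 0.8, -0.8]
grip_width: 85.2
grasp_force: 0.0
```

```bash
cat > st.py <<'E'
from h import *
from scipy.spatial.transform import Rotation as Ro
import sys
# averages via camera calls (0.05 s each) to beat sensor noise
P=[];Y=[];F=[]
for i in range(int(sys.argv[1])):
    s=observe();P.append(s['ee_pos']);R=Ro.from_quat(s['eef_rot']).as_matrix();Y.append(R[:,:].copy());F.append(s['ft_force']);snapshot('top')
R=np.mean(Y,0);p=np.mean(P,0)
print('t',s['time_s'],'p',p.round(2),'std',np.std(P,0).round(2),'yaw x',np.degrees(np.arctan2(R[1,0],R[0,0])),'zaxis',R[:,2].round(4),'F',np.mean(F,0).round(1),'w',s['grip_width'],s['grasp_force'],'q6',s['joint_positions'][5])
if len(sys.argv)>2:
    t=np.array(eval(sys.argv[2]));print('tool delta units',(R.T@(t-p)/250).round(4))
E
python3 st.py 5 "[587.3,133.7,82]"
```

```text
t 5.25 p [587.71 136.3  142.07] std [0.85 0.08 0.98] yaw x 33.00680478911239 zaxis [ 1.5e-03  1.0e-04 -1.0e+00] F [ 0.5 -0.4  0.3] w 85.24539429476489 0.0 q6 1.107363877757592
tool delta units [-0.0073  0.0077  0.2403]
```

Request:
step_arm:
  deltas:
    - [[-0.007,0.008,0.06],[0,0,0],0]
    - [[0,0,0.06],[0,0,0],0]
    - [[0,0,0.06],[0,0,0],0]
    - [[0,0,0.06],[0,0,0],0]
    - [[0,0,0],[0,0,0],0]
    - [[0,0,0],[0,0,0],1]
    - [[0,0,0],[0,0,0],1]
    - [[0,0,0],[0,0,0],1]
    - [[0,0,0],[0,0,0],1]
    - [[0,0,0],[0,0,0],1]
    - [[0,0,0],[0,0,0],1]
    - [[0,0,0],[0,0,0],1]
    - [[0,0,0],[0,0,0],1]
  newtons: 100

```text
time_s: 6.38
ee_pos: [587.5, 133.5, 82.1]
eef_rot: [0.959, 0.284, 0.001, 0.0]
ft_force: [0.1, 0.3, 5.6]
grip_width: 23.2
grasp_force: 98.0
```

```bash
python3 st.py 3
```

```text
t 6.4833 p [587.47 133.49  82.13] std [0.01 0.01 0.02] yaw x 32.97864894198838 zaxis [ 1.9e-03  3.0e-04 -1.0e+00] F [-0.6  0.3  5.9] w 22.91262923777079 98.00228834152222 q6 1.1030584201885598
```

Request:
step_arm:
  deltas:
    - [[0,0,-0.04],[0,0,0],1]
    - [[0,0,-0.08],[0,0,0],1]
    - [[0,0,-0.08],[0,0,0],1]
    - [[0,0,-0.08],[0,0,0],1]
    - [[0,0,-0.04],[0,0,0],1]
    - [[0,0,0],[0,0,0],1]
    - [[0,0,0],[0,0,0],1]

```text
time_s: 7.12
ee_pos: [586.5, 133.2, 160.8]
eef_rot: [0.959, 0.284, -0.0, 0.0]
ft_force: [-0.4, -0.8, -3.3]
grip_width: 23.0
grasp_force: 98.4
```

```bash
python3 st.py 3 "[591.6,-187.4,160]"; python3 grab.py held pointer_tip
```

```text
t 7.2167 p [585.98 133.18 160.06] std [0.39 0.04 0.58] yaw x 32.98102248078442 zaxis [-1.9e-03 -4.0e-04 -1.0e+00] F [-0.1 -0.5 -2.9] w 22.6982519192028 98.42832326889038 q6 1.1030380430562363
tool delta units [-6.7920e-01  1.0879e+00  7.0000e-04]
7.2667 [585.60378723 133.11145054 159.32368654] 1.103048877472152 [-0.29584417  0.10044959 -2.85634033]
pointer_tip [280. 207. 379. 324.] 0.93
pointer_tip [230. 258. 269. 292.] 0.92
pointer_tip [114. 271. 189. 345.] 0.77
```

Request:
step_arm:
  deltas:
    - [[-0.04,0.064,0],[0,0,0],1]
    - [[-0.068,0.109,0],[0,0,0],1]
    - [[-0.068,0.109,0],[0,0,0],1]
    - [[-0.068,0.109,0],[0,0,0],1]
    - [[-0.068,0.109,0],[0,0,0],1]
    - [[-0.068,0.109,0],[0,0,0],1]
    - [[-0.068,0.109,0],[0,0,0],1]
    - [[-0.068,0.109,0],[0,0,0],1]
    - [[-0.068,0.109,0],[0,0,0],1]
    - [[-0.068,0.109,0],[0,0,0],1]
    - [[-0.028,0.044,0],[0,0,0],1]
    - [[0,0,0],[0,0,-0.034],1]
    - [[0,0,0],[0,0,-0.034],1]
    - [[0,0,0],[0,0,-0.033],1]
    - [[0,0,0],[0,0,-0.033],1]
    - [[0,0,0],[0,0,-0.033],1]
    - [[0,0,0],[0,0,-0.033],1]
    - [[0,0,0],[0,0,0],1]
    - [[0,0,0],[0,0,0],1]

```text
time_s: 8.95
ee_pos: [592.1, -187.2, 160.4]
eef_rot: [0.825, 0.565, -0.0, -0.001]
ft_force: [0.6, 0.5, -2.4]
grip_width: 22.9
grasp_force: 98.7
```

```bash
python3 st.py 4 "[591.6,-187.4,145]"; python3 grab.py held2 pointer_tip hub_mouth; python3 -c "
from h import *;cv2.imwrite('pics/held2c.png',cv2.resize(cv2.imread('pics/held2.png')[100:400,180:460],None,fx=2,fy=2,interpolation=2))"
```

```text
t 9.1 p [ 592.23 -187.31  160.62] std [0.06 0.08 0.13] yaw x 68.86565039424777 zaxis [-7.e-04  4.e-04 -1.e+00] F [ 0.4  0.2 -2.7] w 23.108956942770604 98.66879224777222 q6 -0.050105239272174355
tool delta units [-0.0012 -0.0022  0.0625]
9.15 [ 592.35646675 -187.49140948  160.87486194] -0.05045614551741372 [ 0.45719405  0.03377513 -2.50384382]
pointer_tip [277. 207. 378. 326.] 0.81
hub_mouth [268. 134. 370. 237.] 0.94
```

View pics/held2c.png

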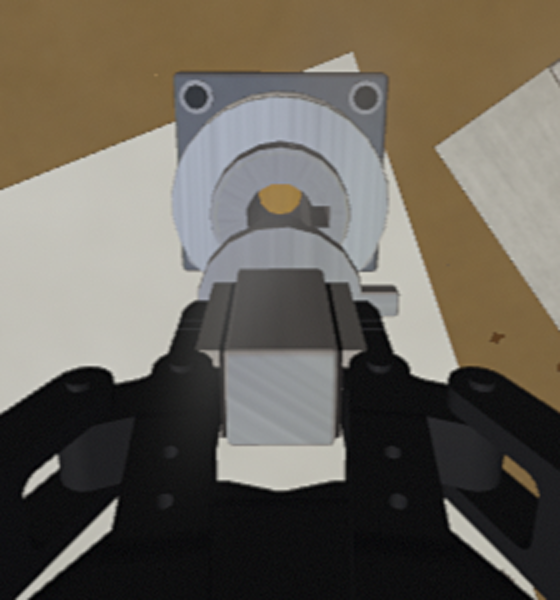

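The pointer and the keyway both point straight image-right: pointer (378,250), keyway (340,208), bore centre about (320,207). They are aligned, so I start the descent.

Request:
step_arm:
  deltas:
    - [[-0.001,-0.002,0.04],[0,0,0],1]
    - [[0,0,0.04],[0,0,0],1]
    - [[0,0,0.03],[0,0,0],1]
    - [[0,0,0.016],[0,0,0],1]
    - [[0,0,0.016],[0,0,0],1]
    - [[0,0,0.012],[0,0,0],1]
    - [[0,0,0],[0,0,0],1]
    - [[0,0,0],[0,0,0],1]

```text
time_s: 9.97
ee_pos: [591.9, -187.7, 122.5]
eef_rot: [0.824, 0.566, -0.0, 0.0]
ft_force: [0.2, 0.0, -2.8]
grip_width: 23.0
grasp_force: 98.7
```

```bash
python3 st.py 3 "[591.6,-187.4,110]"
```

```text
t 10.0667 p [ 592.05 -187.77  122.76] std [0.1  0.04 0.19] yaw x 68.97920128756907 zaxis [ 5.e-04 -3.e-04 -1.e+00] F [-0.  -0.1 -2.5] w 23.189776087688518 98.68903040885925 q6 -0.05212290990393705
tool delta units [ 0.0008 -0.0022  0.0511]
```

Inside the bore without contact; on past the key mouth.

Request:
step_arm:
  deltas:
    - [[0,0,0.014],[0,0,0],1]
    - [[0,0,0.012],[0,0,0],1]
    - [[0,0,0.012],[0,0,0],1]
    - [[0,0,0.012],[0,0,0],1]
    - [[0,0,0],[0,0,0],1]
    - [[0,0,0],[0,0,0],1]

```text
time_s: 10.62
ee_pos: [591.6, -187.6, 109.6]
eef_rot: [0.824, 0.566, -0.0, -0.0]
ft_force: [-0.2, 0.9, -3.4]
grip_width: 22.7
grasp_force: 98.7
```

```bash
python3 st.py 3
```

```text
t 10.7167 p [ 591.78 -187.67  109.87] std [0.12 0.06 0.17] yaw x 68.97986864873293 zaxis [-3.e-04  0.e+00 -1.e+00] F [-0.3  0.3 -2.7] w 22.892514677408307 98.68807554244995 q6 -0.05215476225428258
```

The key has gone in with no force; now down to just above home.

Request:
step_arm:
  deltas:
    - [[0,0,0.016],[0,0,0],1]
    - [[0,0,0.016],[0,0,0],1]
    - [[0,0,0.016],[0,0,0],1]
    - [[0,0,0.016],[0,0,0],1]
    - [[0,0,0.016],[0,0,0],1]
    - [[0,0,0.012],[0,0,0],1]
    - [[0,0,0],[0,0,0],1]
    - [[0,0,0],[0,0,0],1]

```text
time_s: 11.43
ee_pos: [591.8, -187.7, 87.6]
eef_rot: [0.824, 0.566, -0.0, 0.0]
ft_force: [-1.5, 1.3, 6.0]
grip_width: 23.2
grasp_force: 99.7
```

```bash
python3 st.py 3
```

```text
t 11.5333 p [ 591.78 -187.66   87.74] std [0.01 0.01 0.07] yaw x 68.98409232755138 zaxis [ 1.e-04 -2.e-04 -1.e+00] F [-1.9  0.6  5.5] w 22.924769819453864 99.69451189041138 q6 -0.05220560645107827
```

Request:
step_arm:
  deltas:
    - [[0,0,0.006],[0,0,0],1]
    - [[0,0,0.006],[0,0,0],1]
    - [[0,0,0.002],[0,0,0],1]
    - [[0,0,0],[0,0,0],1]
    - [[0,0,0],[0,0,0],1]
  newtons: 110

```text
time_s: 12.0
ee_pos: [591.8, -187.7, 85.2]
eef_rot: [0.824, 0.566, 0.0, 0.0]
ft_force: [-3.5, 1.0, 9.8]
grip_width: 22.9
grasp_force: 107.7
```

```bash
python3 st.py 3
```

```text
t 12.1 p [ 591.79 -187.67   85.22] std [0.   0.01 0.01] yaw x 68.9849453025479 zaxis [ 7.e-04 -5.e-04 -1.e+00] F [-3.4  1.1  9.4] w 22.830191214763335 107.69402503967285 q6 -0.05214243749042297
```

Request:
step_arm:
  deltas:
    - [[0,0,0.004],[0,0,0],1]
    - [[0,0,0],[0,0,0],1]
    - [[0,0,0],[0,0,0],1]

```text
time_s: 12.4
ee_pos: [591.8, -187.7, 85.2]
eef_rot: [0.824, 0.566, 0.0, 0.001]
ft_force: [-3.6, 0.9, 14.2]
grip_width: 22.8
grasp_force: 108.3
```

Request:
step_arm:
  deltas:
    - [[0,0,0.004],[0,0,0],1]
    - [[0,0,0],[0,0,0],1]
    - [[0,0,0],[0,0,0],1]

```text
time_s: 12.65
ee_pos: [591.8, -187.7, 85.2]
eef_rot: [0.824, 0.566, 0.0, 0.001]
ft_force: [-5.5, 2.9, 19.0]
grip_width: 22.8
grasp_force: 109.1
```

Request:
step_arm:
  deltas:
    - [[0,0,0.004],[0,0,0],1]
    - [[0,0,0],[0,0,0],1]
    - [[0,0,0],[0,0,0],1]

```text
time_s: 12.9
ee_pos: [591.8, -187.7, 85.1]
eef_rot: [0.824, 0.566, 0.0, 0.001]
ft_force: [-7.6, 2.2, 24.7]
grip_width: 23.0
grasp_force: 109.9
```

```bash
python3 st.py 3; python3 grab.py fin
python3 - <<'E'
from h import *
a=cv2.resize(cv2.imread('pics/fin.png')[130:330,220:420],(390,390),interpolation=2)
S=snapshot('scene');b=cv2.resize(S[120:220,315:415],(390,390),interpolation=2)
cv2.imwrite('pics/finc.png',np.hstack([a,b]))
E
```

```text
t 13.0 p [ 591.81 -187.69   85.13] std [0.01 0.01 0.01] yaw x 68.99359301663388 zaxis [ 0.002  -0.0012 -1.    ] F [-7.8  2.2 24.1] w 23.02178052492833 109.86487984657288 q6 -0.05219696831656867
13.05 [ 591.79090721 -187.69942486   85.13995269] -0.05216090544213557 [-7.79279859  3.1668656  24.05919646]
```

View pics/finc.png

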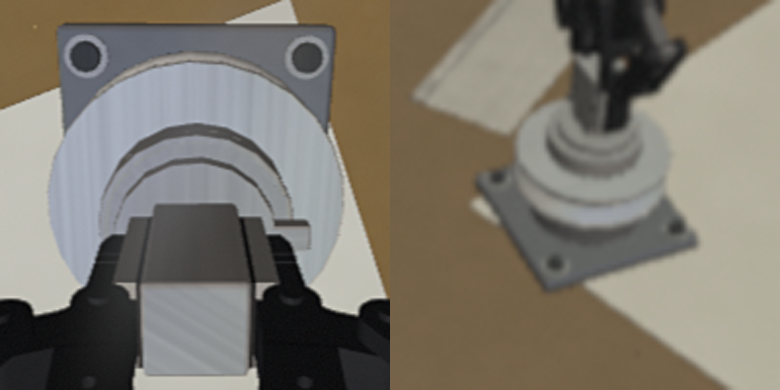

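The close-ups show the flange lying flush on the hub face with the pointer over the keyway side. The shaft stopped hard at the home height and is held with about 24 N net push.

```bash
python3 -c "
from station import *;print(hand_in())"
```

```text
the job is handed in; nothing more can be done
None
```

The shaft is in the hub bore with its key in the keyway and its flange down on the face. I handed it in with the arm still gripping the head and pressing down at about 24 N; hand-in returned no verdict.

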